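Bolt the solvent tray into its dock

ROBOT

A 7-joint arm with a two-finger parallel gripper is mounted at the origin on the work surface. World frame = base frame: x ahead of the robot, y to its left, z up, the work surface at z = 0. Lengths are in m, angles in rad, forces in N, time in s.
With the tool pointing down it reaches from about 0.35 to 0.9 m from the base axis. Payload 8.1 kg.
Tool frame: the origin (TCP) lies where the fingers leave the gripper's body, on its centre line; the fingertips stand 66 mm ahead of it and the grasp point (between the pads) lies 47 mm ahead of it; z points along the fingers, y is the line along which they close (so a half turn about z gives the same grasp; the last joint's range is limited). The gripper opens to 92 mm and grips with 3 to 60 N. Pads are 19 mm wide; open, the fingers measure 130 mm over their backs; the gripper's body (75 mm by 190 mm) begins 47 mm behind the grasp point.
Start: joints at [-1.44, 0.434, 0.025, 1.573, -0.012, 1.134, -0.075], TCP at [0.145, 0.608, 0.292] pointing down, gripper open.
Joint ranges: [-2.62, 2.62], [-0.44, 2.09], [-1.27, 1.32], [0.08, 2.57], [-1.32, 4.46], [0.12, 2], [-2.74, 2.74]. Speed limits (rad/s): [2.22, 2.22, 3.01, 3.01, 3.14, 3.14, 3.14].

INTERFACE

Orientations are given as a rotation vector (axis times angle).
In Python, from cell import arm gives the robot as it stands.
- The arm moves only by the tool send_rows, never from a script. Its argument "motion" is text: rows parted by semicolons, each of 7 numbers parted by spaces: the closure, from 0 (fully open) to 1 (shut), then the shift along the world's x, y, z in m, then the turn, a rotation vector about the world's x, y, z in degrees. A call has 1 to 5 rows; each row shifts and turns the commanded pose from where the row before left it; what a row does not reach is not made up. A row lasts 1/8 s, in which the tool goes at most 62.5 mm and 10.7 degrees, less where a joint would pass 70% of its speed; a pose out of reach is approached as far as the arm can. A call is refused whole if a number of a shift passes 0.0625 or a number of a turn 10.7, either way. A call with a gripper value outside its range is refused whole. The fingers move at their own pace and stop on an object; "force" is the grip in N (left out, the last holds). Time passes only in rows, so rows that do not move let the fingers close. It gives the time, the measured TCP pose, the force, the opening and the grip force at its end, in the units of the state.
- arm.observe(): the state, without advancing time (a new reading comes with each control period).
- arm.get_image(name): name is "scene" or "top" or "wrist"; returns (picture, depth): 400x640x3 uint8, blue, green, red; 400x640 float32, m along the optical axis (not along the pixel's ray), 0 where there is no reading.
- arm.camera_model(name): a dict with "fx", "fy", "cx", "cy" (pixels), "view" (4x4, takes a point from world to camera coordinates). Camera axes: x right, y down, z forward; pixel columns grow to the right and rows downward; lengths in m; the calibration is good to about 2 mm. A picture is of the moment at which its call begins: read the wrist's pose just before it. camera_model takes no time and is no camera call; for the wrist camera it gives the pose at the moment of the call.
- arm.sign_off(): hands the job in; it is judged then, once.
The state is a dict: "clock": time; "joints": joint angles; "dq": joint speeds; "joint_efforts": joint torques, N m; "position": TCP position; "ee_rot": TCP orientation; "force": force on the tool from outside, world axes, zero at the start; "ft_torque": the same for the moment, N m; "width": opening from 0.0 (shut) to 1.0 (fully open); "gripper_force": force on a finger pad.
Only numpy, scipy, OpenCV 4.12 (cv2) and the standard library are available. Lean on these libraries where they do the work, as an engineer would, in place of code of your own. Each camera call takes 0.05 s, during which the arm holds its last target. There are 200 camera calls.

TASK

The solvent tray has been left pulled out of its dock. Push it gently all the way home, then lift the red handle of the barrel bolt out of its notch, slide the bolt across through the steel staple on the tray front, and let the handle drop fully into the other notch and leave it there. Leave the bottle, beaker and tip box beside the dock alone.

Things in the scene. Friction and masses are not known exactly. Their poses are not given: they have to be found in the camera images.
- dock: Dark blue tray dock, fixed on the bench. z up; -x is the open front (towards the robot), +y its left. Origin on the deck's underside; deck x -160 to 140, y -170 to 215 mm, 20 mm thick. Bolt at front left: steel rod (diameter 16, length 180) along y, axis x=-46, z=68 mm, in two 34 mm deep bearings (tops z=87) at y 28-43 and 135-150. Pump module (top z=75) at x 25-125, y 65-185.
- tray (a joint): Opening of the sliding tray, m: 0 fully home against its stop, at most 0.095 pulled out towards dock -x. Starts 0.045 to 0.085. Slides along dock x only, with 2 N friction plus 6 N per m/s; stays where left, no spring. Moves 0.6 to 1.3 kg.
- tray_front (a point): Push point on the outer (dock -x) face of the tray's grey front panel, mid-width. Panel 165 mm wide (y), 75 tall, top 15 mm above this point (z=97). Point at dock y=-65, z=82 mm; x=-34 when home. Tray 150 mm deep; two capped bottles fixed in it reach z=165 and begin 75 mm behind the panel face. Axes as the dock's.
- staple (a point): Centre of the steel staple (eye) on the tray's front panel near its left end, dock y=-12, z=68 mm. 18 mm wide along y, sticks out 30 mm from the panel; opening 25 (x) by 26 mm (z). In line with the bolt only when the tray is home. Axes as the dock's.
- notch_a (a point): Notch where the handle starts (bolt withdrawn), at dock x=-68, y=120, z=68 mm, axes as the dock's. It is cut in a steel guide plate 6 mm thick (x -71 to -65), y 43 to 135, top z=78 mm, standing in front of the bolt: 16 mm wide, open above, floor at z=63. The 10 mm handle stem lies in it. The deck in front of the plate is bare.
- notch_b (a point): The other, same notch in that plate (bolt thrown), 60 mm nearer the tray: dock x=-68, y=60, z=68 mm. Axes as the dock's.
- bolt (a joint): Travel of the bolt along dock -y, m: 0 withdrawn (handle at notch_a), 0.060 thrown through the staple (handle at notch_b), end stops at -0.002 and 0.062. 1.5 N friction. With the handle down in a notch it has 2 to 3 mm of play.
- handle (a joint): Swing of the handle about the bolt axis, rad: 0 is down, level, pointing to dock -x, fully in a notch; grows as it is lifted, stop at 1.3. Above about 0.72 it passes over the plate between the notches. Turns freely and falls by its own weight; between the notches it rests on the plate at about 0.68.
- knob (a point): Centre of the red knob at the handle's end, 62 mm from the bolt axis: a drum, diameter 26, 26 mm wide along dock y, flat ends facing dock +y and -y; pinch these from above (it turns between the pads as the handle swings). Handle down: dock x=-108, z=68, y=120 mm minus bolt travel; lifted, it swings up and to +x. Site x axis points to the bolt axis, y as the dock's.
- amber_bottle: Bystander: loose amber bottle, diameter 68, height 150 mm, on the bench to the right of the dock. Origin at the centre of its underside.
- tip_box: Bystander: loose blue box with white lid, 120 x 85 x 62 mm, on the bench at the right, nearer the robot. Origin at the centre of its underside.
- beaker: Bystander: loose white beaker, diameter 72, height 90 mm, on the bench to the left of the dock. Origin at the centre of its underside.

How it is judged:
By the outcome, as a careful person would: the job done as asked, in the order asked, and still so for the second after the job is handed in, with the robot touching nothing.
It also fails if it takes over 54 s, if anything falls off the work surface, if the arm or the gripper's body presses on something with over 40 N, if the wrist force passes 120 N, or if a joint passes its speed limit or range.

## Working session

There is one attempt and no reset: what is moved stays moved. The work goes in short steps, Python scripts to look and compute and a tool call to move; the robot and the scene stay as the last step left them, time stands still between calls to the robot, and variables do not carry over. Pictures are saved under pics/ and viewed, at most 10 in all, crops included, and the job is handed in when it is done.

Besides the shell and the picture viewer there is one more tool, called after ">>>" as a command line: name --argument value ..., lists and objects as JSON in quotes. send_rows: Moves the arm, as the interface text tells. Its arguments: {"type":"object","properties":{"motion":{"type":"string"},"force":{"type":"number"}},"required":["motion"]}

```bash
mkdir -p pics; ls
python3 - <<'E'
from cell import arm
import cv2,numpy as np
print(arm.observe())
for n in ("scene","top"):
    p,d=arm.get_image(n); cv2.imwrite(f"pics/{n}0.png",p); np.save(f"pics/{n}0.npy",d)
    m=arm.camera_model(n); print(n,m)
E
```

```text
pics
{'clock': 0.0, 'joints': array([-1.43961218,  0.43524644,  0.0249741 ,  1.57410176, -0.01161178,
        1.13400187, -0.07508057]), 'dq': array([-0.00105135,  0.0005155 ,  0.00053042,  0.00156889, -0.00037319,
        0.00202667,  0.00024978]), 'joint_efforts': array([ 8.08212053e-05, -6.67837358e+01,  9.85167436e-01, -3.14464259e+01,
       -6.06247759e-02,  4.29005327e-02,  1.43860798e-04]), 'position': array([0.14473658, 0.60758563, 0.29142853]), 'ee_rot': array([-3.66473427e-01, -3.12009108e+00,  2.53119051e-03]), 'force': array([-0.72097092,  0.14293094, -0.50380444]), 'ft_torque': array([0.01097277, 0.01430348, 0.03062787]), 'gripper_force': 0.0, 'width': 1.0017865072009369}
scene {'fx': 416.4999942749694, 'fy': 416.4999942749694, 'cx': 315.95473546496606, 'cy': 200.87302392875418, 'view': array([[ 0.42077175,  0.90713885, -0.00708828, -0.24140776],
       [ 0.67400481, -0.31784442, -0.66685263, -0.29313355],
       [-0.6071809 ,  0.27581521, -0.7451559 ,  1.57948173],
       [ 0.        ,  0.        ,  0.        ,  1.        ]])}
top {'fx': 391.29365612225905, 'fy': 391.29365612225905, 'cx': 323.1871429240831, 'cy': 196.25059162767653, 'view': array([[ 0.00665951, -0.99995465, -0.00680872, -0.01257424],
       [-0.99567504, -0.00599975, -0.09271037,  0.55193571],
       [ 0.09266532,  0.00739668, -0.99566984,  1.23832963],
       [ 0.        ,  0.        ,  0.        ,  1.        ]])}
```

View pics/scene0.png

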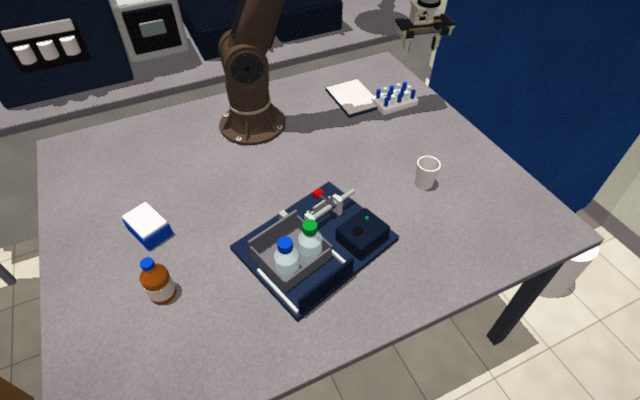

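View pics/top0.png

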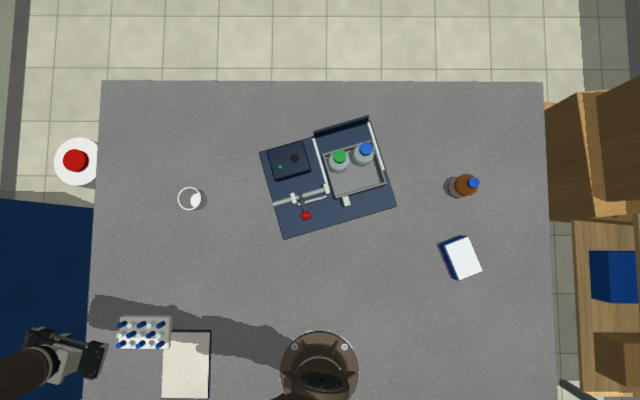

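The two views show the dock near the middle of the bench: in top its corners are about (260,152), (284,239), (397,206) and (368,118). The red knob is at top (306,215) and scene (318,193). The tray is partly pulled out, with its staple near top (346,201).

```bash
cat > h.py <<'E'
import numpy as np,cv2
from cell import arm
def ray(m,u,v):
    V=m["view"];R=V[:3,:3];o=-R.T@V[:3,3]
    d=R.T@np.array([(u-m["cx"])/m["fx"],(v-m["cy"])/m["fy"],1.]);return o,d
def onz(m,u,v,z):
    o,d=ray(m,u,v);return o+d*(z-o[2])/d[2]
def tri(rs):
    A=0;b=0
    for o,d in rs:
        d=d/np.linalg.norm(d);P=np.eye(3)-np.outer(d,d);A=A+P;b=b+P@o
    return np.linalg.solve(A,b)
def proj(m,p):
    c=m["view"]@np.r_[p,1];return m["fx"]*c[0]/c[2]+m["cx"],m["fy"]*c[1]/c[2]+m["cy"]
def red(p,roi=None):
    h=cv2.cvtColor(p,cv2.COLOR_BGR2HSV);k=(((h[...,0]<8)|(h[...,0]>172))&(h[...,1]>150)&(h[...,2]>80)).astype(np.uint8)
    if roi: z=np.zeros_like(k);a,b,c,d=roi;z[b:d,a:c]=1;k*=z
    n,l,s,c=cv2.connectedComponentsWithStats(k);return [(c[i],s[i]) for i in range(1,n) if s[i][4]>10]
E
python3 - <<'E'
from h import *
T=arm.camera_model("top");S=arm.camera_model("scene")
pt=cv2.imread("pics/top0.png");ps=cv2.imread("pics/scene0.png");dt=np.load("pics/top0.npy")
a=red(pt,(240,100,420,260));b=red(ps,(220,150,400,320));print(a,b)
K=tri([ray(T,*a[0][0]),ray(S,*b[0][0])]);print("knob",K)
# deck: points from depth at height ~0.02
v,u=np.mgrid[90:260,240:420];z=dt[90:260,240:420]
pc=np.stack([(u-T["cx"])/T["fx"]*z,(v-T["cy"])/T["fy"]*z,z],-1)@T["view"][:3,:3]-T["view"][:3,:3].T@T["view"][:3,3]
np.save("pics/pc.npy",pc)
m=(pc[...,2]>0.011).astype(np.uint8)
n,l,s,c=cv2.connectedComponentsWithStats(m);i=1+np.argmax(s[1:,4]);print(s[i])
hsv=cv2.cvtColor(pt,cv2.COLOR_BGR2HSV)[90:260,240:420]
bl=((hsv[...,0]>100)&(hsv[...,0]<130)&(hsv[...,1]>100)&(pc[...,2]<0.028)&(l==i)).astype(np.uint8)
q=pc[bl>0];print(len(q),np.median(q[:,2]))
r=cv2.minAreaRect((q[:,:2]*1000).astype(np.float32));print(r,cv2.boxPoints(r))
cv2.imwrite("pics/crop.png",cv2.resize(pt[100:250,245:410],None,fx=4,fy=4,interpolation=cv2.INTER_CUBIC))
E
```

```text
[(array([305.62686567, 215.01492537]), array([301, 211,  10,   9,  67], dtype=int32))] [(array([317.13157895, 192.98684211]), array([312, 188,  11,  11,  76], dtype=int32))]
knob [0.48893447 0.04429117 0.06887421]
[   19    25   138   125 11017]
151 0.020300835241585435
((615.2832641601562, -8.04461669921875), (279.2182922363281, 358.3446044921875), 16.88278579711914) [[ 429.65686  122.86096]
 [ 533.72546 -220.0393 ]
 [ 800.90967 -138.9502 ]
 [ 696.84106  203.95007]]
```

View pics/crop.png

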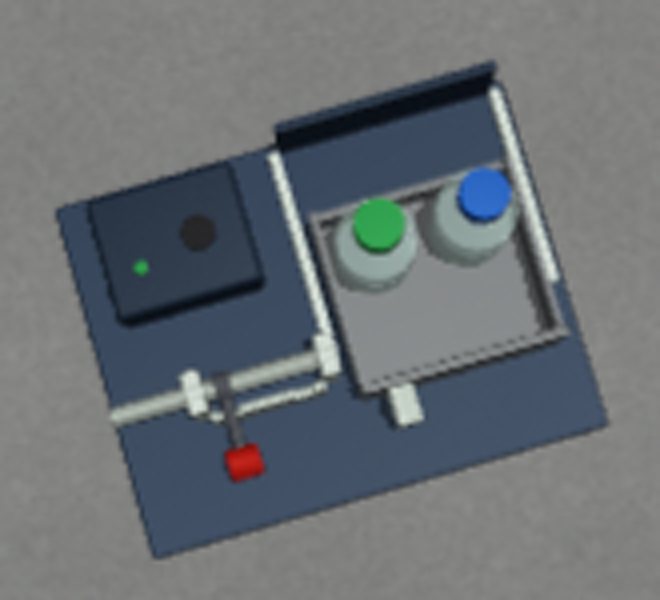

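The crop shows the deck corners clearly, at crop (155,557), (607,424) and (58,210). The knob is at (245,463), in notch A. The tray is pulled out, with the panel's top front edge running from (365,390) to (565,333).

Run:
```python
from h import *
T=arm.camera_model("top");S=arm.camera_model("scene")
pt=cv2.imread("pics/top0.png")
hsv=cv2.cvtColor(pt,cv2.COLOR_BGR2HSV)
print(hsv[225,300],hsv[240,330],hsv[170,262])
m=((hsv[...,0]>95)&(hsv[...,0]<130)&(hsv[...,1]>60)).astype(np.uint8)
m[:90]=0;m[260:]=0;m[:,:240]=0;m[:,420:]=0
c=max(cv2.findContours(m,cv2.RETR_EXTERNAL,cv2.CHAIN_APPROX_NONE)[0],key=cv2.contourArea)[:,0,:].astype(float)
def fit(p,q):
    p=np.array(p,float);q=np.array(q,float);d=(q-p)/np.linalg.norm(q-p);n=np.array([-d[1],d[0]])
    w=c-p;k=(abs(w@n)<3)&(w@d>8)&(w@d<np.linalg.norm(q-p)-8)
    vx,vy,x,y=cv2.fitLine(c[k].astype(np.float32),cv2.DIST_HUBER,0,.01,.01).ravel()
    return np.cross([x,y,1],[x+vx,y+vy,1])
FL,FR,BL=(283.75,239.25),(396.75,206),(259.5,152.5)
f=fit(FL,FR);l=fit(FL,BL);r=fit(FR,(377,132))
def X(a,b): z=np.cross(a,b);return z[:2]/z[2]
a,b=X(f,l),X(f,r);print(a,b)
# outer edge is half a pixel beyond contour centres
P=onz(T,*a,0.02);Q=onz(T,*b,0.02);print(P,Q,np.linalg.norm(P-Q))
yd=(P-Q)[:2];yaw=np.arctan2(-yd[0],yd[1])
l1=onz(T,*FL,.02);l2=onz(T,*BL,.02);print("yaw",yaw,np.degrees(yaw), "left edge",np.degrees(np.arctan2(*(l2-l1)[[1,0]])))
R=np.array([[np.cos(yaw),-np.sin(yaw)],[np.sin(yaw),np.cos(yaw)]])
O=(P+Q)[:2]/2-R@[-.16,.0225];print("O edges",O)
K=np.array([0.48893447,0.04429117]);print("O knob",K-R@[-.108,.12], "knob in dock",R.T@(K-O))
# tray panel top front edge z=.097 crop px
for uv in ((365,390),(465,362),(565,333)):
    p=onz(T,245+uv[0]/4,100+uv[1]/4,.097);print(R.T@(p[:2]-O))
```

```text
[107  90  99] [ 60   2 130] [ 30   2 128]
[283.14595077 238.66653984] [395.48276838 205.47132303]
[0.41482554 0.11876186 0.02      ] [ 0.52399209 -0.24298628  0.02      ] 0.37786114985351354
yaw 0.2930844468263027 16.792501844073538 left edge 16.592925939513336
O edges [ 0.62908638 -0.03742771]
O knob [ 0.62699784 -0.0393898 ] knob in dock [-0.11056634  0.11872497]
[-0.08704703  0.01375402]
[-0.08808562 -0.06545516]
[-0.08839247 -0.14508761]
```

```bash
cat >> h.py <<'E'
from scipy.spatial.transform import Rotation as Ro
O=np.array([.6274,-.0387]);YAW=.2915
RD=np.array([[np.cos(YAW),-np.sin(YAW)],[np.sin(YAW),np.cos(YAW)]])
def w(x,y): return O+RD@[x,y]
def toD(p): return RD.T@(np.asarray(p)[:2]-O)
def rep(*targets):
    s=arm.observe();R=Ro.from_rotvec(s["ee_rot"]).as_matrix()
    print("t",s["clock"],"tcp",s["position"].round(4),"dock",toD(s["position"]).round(4),"yaw err deg",round(np.degrees(YAW-np.arctan2(-R[0,1],R[1,1])),2),"tilt",R[:,2].round(3),"F",s["force"].round(1),"w",s["width"],"j",s["joints"].round(2))
    p=s["position"]
    for x,y,z in targets:
        q=np.r_[w(x,y),z];print("delta to",(x,y,z),(q-p).round(4));p=q
E
python3 -c "
from h import *
rep((-.15,.06,.29),(-.125,-.065,.2),(-.125,-.065,.128))"
```

```text
t 0.1 tcp [0.1448 0.6076 0.2915] dock [-0.2765  0.7578] yaw err deg 30.1 tilt [-0.    -0.001 -1.   ] F [ 0.1 -0.2  0.6] w 0.9998494288698307 j [-1.44  0.44  0.02  1.57 -0.01  1.13 -0.08]
delta to (-0.15, 0.06, 0.29) [ 0.3217 -0.632  -0.0015]
delta to (-0.125, -0.065, 0.2) [ 0.0599 -0.1125 -0.09  ]
delta to (-0.125, -0.065, 0.128) [ 0.     0.    -0.072]
```

>>> send_rows --motion "0 0.023 -0.045 0 0 0 6; 0 0.023 -0.045 0 0 0 6; 0 0.023 -0.045 0 0 0 6; 0 0.023 -0.045 0 0 0 6; 0 0.023 -0.045 0 0 0 6"

```text
clock: 0.72
position: [0.2604, 0.3812, 0.292]
ee_rot: [0.459, -3.108, 0.0]
force: [0.3, -0.6, 0.1]
width: 1.001
gripper_force: 0.0
```

>>> send_rows --motion "0 0.023 -0.045 0 0 0 0; 0 0.023 -0.045 0 0 0 0; 0 0.023 -0.045 0 0 0 0; 0 0.023 -0.045 0 0 0 0; 0 0.023 -0.045 0 0 0 0"

```text
clock: 1.35
position: [0.3752, 0.1564, 0.2922]
ee_rot: [-0.454, 3.109, 0.0]
force: [1.4, 0.6, -0.0]
width: 1.004
gripper_force: 0.0
```

>>> send_rows --motion "0 0.023 -0.045 0 0 0 0; 0 0.023 -0.045 0 0 0 0; 0 0.023 -0.045 0 0 0 0; 0 0.023 -0.045 0 0 0 0; 0 0 0 0 0 0 0"

```text
clock: 1.98
position: [0.4677, -0.0257, 0.2922]
ee_rot: [-0.444, 3.11, -0.003]
force: [-0.6, 0.6, 0.3]
width: 1.005
gripper_force: 0.0
```

Run:
```python
from h import *
rep((-.15,.06,.29))
M=arm.camera_model("wrist");p,d=arm.get_image("wrist");cv2.imwrite("pics/w1.png",p);np.save("pics/w1.npy",d)
import pickle;pickle.dump(M,open("pics/w1.pkl","wb"))
for n,q in dict(knob=(-.108,.12,.068),FL=(-.16,.215,.02),FR=(-.16,-.17,.02),front=(-.087,-.065,.097)).items(): print(n,proj(M,np.r_[w(*q[:2]),q[2]]))
print(red(p))
```

```text
t 1.975 tcp [ 0.4677 -0.0257  0.2922] dock [-0.1493  0.0584] yaw err deg 0.46 tilt [ 0.    -0.002 -1.   ] F [-0.6  0.6  0.3] w 1.0049929745924582 j [-0.41  0.18  0.41  1.96 -0.08  1.02  1.89]
delta to (-0.15, 0.06, 0.29) [-0.0012  0.0013 -0.0022]
knob (np.float64(375.76201525713486), np.float64(217.00883239214474))
FL (np.float64(452.3473336689648), np.float64(159.7126252719402))
FR (np.float64(122.58004481448475), np.float64(162.45261380481645))
front (np.float64(195.77856206708222), np.float64(248.32400836999045))
[(array([373.85967742, 215.95      ]), array([361, 204,  27,  25, 620], dtype=int32))]
```

View pics/w1.png

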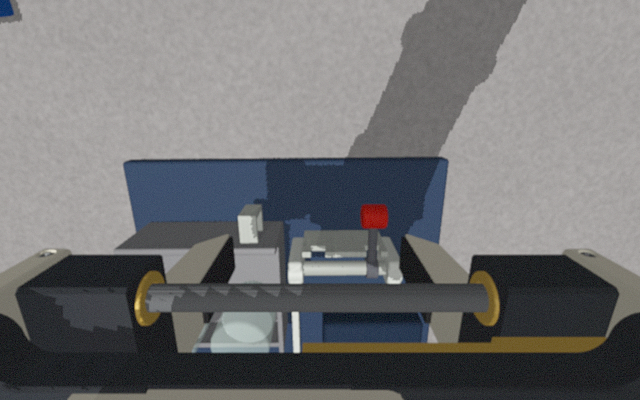

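The wrist view confirms the layout: knob at (374,216), deck corners at (125,163) and (447,158), staple at (250,225). My predictions agree to about 2 px. Next I close the fingers and go down in front of the tray.

>>> send_rows --motion "1 0.0147 -0.0278 0 0 0 0; 1 0.0147 -0.0278 0 0 0 0; 1 0.0147 -0.0278 -0.03 0 0 0; 1 0.0147 -0.0278 -0.04 0 0 0; 1 0 0 -0.04 0 0 0" --force 20

```text
clock: 2.65
position: [0.5262, -0.1339, 0.1811]
ee_rot: [-0.452, 3.108, -0.001]
force: [-0.3, 1.3, -0.8]
width: 0.507
gripper_force: 0.0
```

>>> send_rows --motion "1 0 0 -0.03 0 0 0; 1 0 0 -0.024 0 0 0; 1 0 0 0 0 0 0"

```text
clock: 3.02
position: [0.5244, -0.1314, 0.1267]
ee_rot: [0.455, -3.105, -0.003]
force: [-0.3, 0.5, 0.6]
width: 0.18
gripper_force: 0.0
```

```bash
python3 -c "
from h import *
rep((-.1,-.065,.128),(-.05,-.065,.128))"
```

```text
t 3.025 tcp [ 0.5244 -0.1314  0.1267] dock [-0.1253 -0.0591] yaw err deg 0.01 tilt [-0.004  0.001 -1.   ] F [-0.3  0.5  0.6] w 0.18003175204719865 j [-0.13  0.52  0.38  1.98 -0.29  0.7   2.29]
delta to (-0.1, -0.065, 0.128) [0.0259 0.0017 0.0013]
delta to (-0.05, -0.065, 0.128) [0.0479 0.0144 0.    ]
```

>>> send_rows --motion "1 0.0058 -0.0005 0 0 0 0; 1 0.0058 -0.0005 0 0 0 0; 1 0.0048 0.0014 0 0 0 0; 1 0.0048 0.0014 0 0 0 0; 1 0.0048 0.0014 0 0 0 0"

```text
clock: 3.65
position: [0.552, -0.1298, 0.1283]
ee_rot: [-0.454, 3.109, 0.0]
force: [0.1, -0.1, -0.0]
width: 0.002
gripper_force: 0.0
```

>>> send_rows --motion "1 0.0048 0.0014 0 0 0 0; 1 0.0048 0.0014 0 0 0 0; 1 0.0048 0.0014 0 0 0 0; 1 0.0048 0.0014 0 0 0 0; 1 0.0048 0.0014 0 0 0 0"

```text
clock: 4.28
position: [0.5758, -0.1227, 0.1282]
ee_rot: [0.454, -3.108, -0.001]
force: [-2.2, 0.3, 0.9]
width: 0.001
gripper_force: 1.1
```

>>> send_rows --motion "1 0.0048 0.0014 0 0 0 0; 1 0.0048 0.0014 0 0 0 0; 1 0.0048 0.0014 0 0 0 0"

```text
clock: 4.65
position: [0.5903, -0.1186, 0.1281]
ee_rot: [0.454, -3.108, -0.0]
force: [-2.1, 1.1, -0.0]
width: 0.005
gripper_force: 1.1
```

```bash
python3 -c "
from h import *
rep((-.044,-.065,.128))"
```

```text
t 4.65 tcp [ 0.5903 -0.1186  0.1281] dock [-0.0585 -0.0659] yaw err deg 0.1 tilt [-0.  0. -1.] F [-2.1  1.1 -0. ] w 0.004954408768818011 j [-0.15  0.6   0.38  1.82 -0.3   0.78  2.25]
delta to (-0.044, -0.065, 0.128) [ 0.0137  0.005  -0.0001]
```

Pushing at about 2 N. I'll slow down for the end.

>>> send_rows --motion "1 0.0029 0.0009 0 0 0 0; 1 0.0029 0.0009 0 0 0 0; 1 0.0029 0.0009 0 0 0 0"

```text
clock: 5.03
position: [0.5988, -0.1161, 0.1282]
ee_rot: [0.453, -3.108, -0.0]
force: [-2.5, 0.6, -0.3]
width: 0.003
gripper_force: 1.1
```

>>> send_rows --motion "1 0.0015 0.0004 0 0 0 0; 1 0.0015 0.0004 0 0 0 0"

```text
clock: 5.28
position: [0.6018, -0.1153, 0.1282]
ee_rot: [0.453, -3.109, -0.0]
force: [-2.3, 1.1, -0.1]
width: 0.005
gripper_force: 1.0
```

>>> send_rows --motion "1 0.0015 0.0004 0 0 0 0; 1 0.0015 0.0004 0 0 0 0"

```text
clock: 5.52
position: [0.6027, -0.115, 0.1282]
ee_rot: [0.452, -3.105, -0.001]
force: [-14.6, -0.0, 10.7]
width: 0.004
gripper_force: 7.1
```

Force rose at the stop, so the tray is home. I'll back off, rise and look.

>>> send_rows --motion "1 -0.0029 -0.0009 0 0 0 0; 1 -0.01 -0.003 0 0 0 0; 1 -0.03 -0.009 0 0 0 0; 1 -0.038 -0.012 0.03 0 0 0; 1 -0.02 0.02 0.05 0 0 0"

```text
clock: 6.15
position: [0.5009, -0.1219, 0.2081]
ee_rot: [0.445, -3.107, 0.001]
force: [1.7, 1.5, 1.0]
width: 0.004
gripper_force: 0.0
```

>>> send_rows --motion "0.3 -0.02 0.03 0.045 0 0 0; 0 -0.01 0.03 0 0 0 0; 0 0 0.03 0 0 0 0; 0 0 0 0 0 0 0"

```text
clock: 6.65
position: [0.4738, -0.0273, 0.2536]
ee_rot: [-0.459, 3.106, 0.002]
force: [0.4, -0.3, 0.0]
width: 0.391
gripper_force: 0.0
```

Run:
```python
from h import *
rep((-.108,.12,.2))
M=arm.camera_model("wrist");p,d=arm.get_image("wrist");cv2.imwrite("pics/w2.png",p)
pt,_=arm.get_image("top");T=arm.camera_model("top");ps,_=arm.get_image("scene");S=arm.camera_model("scene")
cv2.imwrite("pics/crop2.png",cv2.resize(pt[100:250,245:410],None,fx=4,fy=4,interpolation=cv2.INTER_CUBIC))
a=red(p);b=red(pt,(240,100,420,260));c=red(ps,(220,150,400,320));print(a,b,c)
import pickle;M1=pickle.load(open("pics/w1.pkl","rb"))
r=[ray(M,*a[0][0]),ray(T,*b[0][0]),ray(M1,373.86,215.95)]
if c: r.append(ray(S,*c[0][0]))
K=tri(r);print("knob",K,toD(K),"wrist pair",tri([r[0],r[2]]),"top+scene",tri(r[1::2]) )
for x in (-.034,):print(proj(M,np.r_[w(x,-.065),.097]),[ (np.array(proj(T,np.r_[w(x,y),.097]))-[245,100])*4 for y in(.0175,-.065,-.1475)])
```

```text
t 6.65 tcp [ 0.4738 -0.0273  0.2536] dock [-0.1439  0.0551] yaw err deg -0.11 tilt [ 0.001  0.001 -1.   ] F [ 0.4 -0.3  0. ] w 0.39063218864577315 j [-0.42  0.24  0.44  2.01 -0.13  0.92  1.95]
delta to (-0.108, 0.12, 0.2) [ 0.0157  0.0725 -0.0536]
[(array([383.63950617, 225.64320988]), array([368, 212,  32,  28, 810], dtype=int32))] [] [(array([317.15584416, 192.96103896]), array([312, 188,  11,  11,  77], dtype=int32))]Traceback (most recent call last):
  File "<stdin>", line 8, in <module>
IndexError: list index out of range
```

View pics/crop2.png

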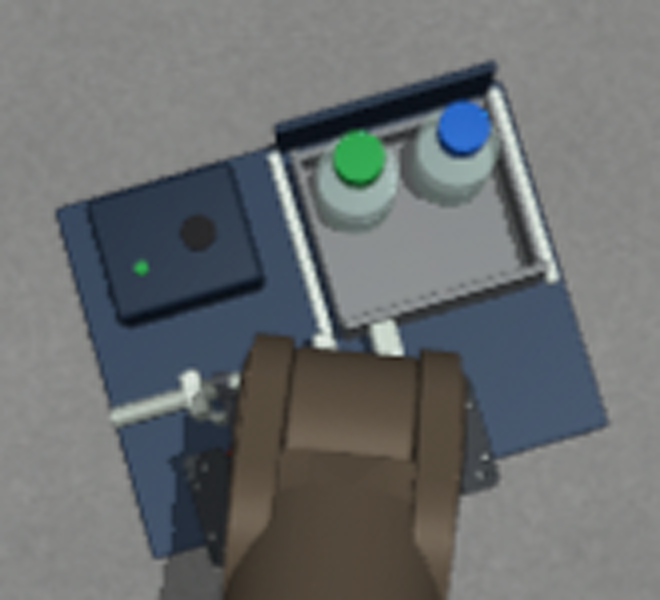

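View pics/w2.png

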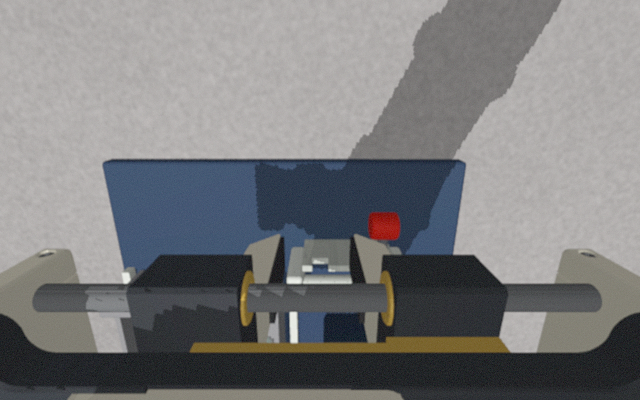

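The tray is now in against its back stop. In the crop its front edge runs from (345,328) to (540,270). The wrist view shows the knob at (384,226).

Run:
```python
from h import *
import pickle;M1=pickle.load(open("pics/w1.pkl","rb"))
M=arm.camera_model("wrist");T=arm.camera_model("top");S=arm.camera_model("scene")
r=[ray(M,383.64,225.64),ray(M1,373.86,215.95),ray(T,305.63,215.01),ray(S,317.14,192.98)]
for s in ([0,1],[2,3],[0,1,2,3],[0,2]): K=tri([r[i] for i in s]);print(s,K.round(4),toD(K).round(4))
print([((np.array(proj(T,np.r_[w(-.034,y),.097]))-[245,100])*4).round() for y in(.0175,-.065,-.1475)])
rep((-.108,.12,.2))
```

```text
[0, 1] [0.508  0.0593 0.0101] [-0.0862  0.1282]
[2, 3] [0.489  0.0443 0.0689] [-0.1088  0.1193]
[0, 1, 2, 3] [0.4891 0.0429 0.0679] [-0.1091  0.1179]
[0, 2] [0.4909 0.0439 0.059 ] [-0.107   0.1183]
[array([342., 327.]), array([445., 297.]), array([549., 267.])]
t 6.8 tcp [ 0.4738 -0.0303  0.2533] dock [-0.1447  0.0522] yaw err deg 0.15 tilt [ 0.001 -0.    -1.   ] F [ 0.  -0.1  0.3] w 0.5195202731715712 j [-0.41  0.24  0.44  2.01 -0.13  0.92  1.96]
delta to (-0.108, 0.12, 0.2) [ 0.0157  0.0755 -0.0533]
```

>>> send_rows --motion "0 0.005 0.025 -0.018 0 0 0; 0 0.005 0.025 -0.018 0 0 0; 0 0.0055 0.024 -0.017 0 0 0; 0 0 0 0 0 0 0; 0 0 0 0 0 0 0"

```text
clock: 7.42
position: [0.4895, 0.0437, 0.2002]
ee_rot: [0.452, -3.109, 0.001]
force: [1.0, -0.3, -0.4]
width: 0.993
gripper_force: 0.0
```

Run:
```python
from h import *
rep((-.1085,.119,.116))
M=arm.camera_model("wrist");p,d=arm.get_image("wrist");a=red(p);print(a)
for z in (.068,.075): print(onz(M,*a[0][0],z).round(4))
print(arm.observe()["position"], proj(M,[.4893,.0436,.068]))
```

```text
t 7.425 tcp [0.4895 0.0437 0.2002] dock [-0.1084  0.1186] yaw err deg 0.15 tilt [-0.    -0.001 -1.   ] F [ 1.  -0.3 -0.4] w 0.9931244441596752 j [-0.51  0.34  0.39  2.03 -0.17  0.81  1.85]
delta to (-0.1085, 0.119, 0.116) [-0.0002  0.0004 -0.0842]
[(array([316.38847118, 209.78279031]), array([ 299,  193,   36,   35, 1197], dtype=int32))]
[0.489  0.0425 0.068 ]
[0.4866 0.0418 0.075 ]
[0.48952548 0.043564   0.20052041] (np.float64(317.73333086565077), np.float64(210.50910002942942))
```

>>> send_rows --motion "0 0 0 -0.03 0 0 0; 0 0 -0.0005 -0.03 0 0 0; 0 0 0 -0.024 0 0 0; 0 0 0 0 0 0 0"

```text
clock: 7.98
position: [0.4886, 0.0431, 0.1156]
ee_rot: [0.451, -3.107, 0.001]
force: [0.2, -0.3, -0.4]
width: 1.004
gripper_force: 0.0
```

>>> send_rows --motion "1 0 0 0 0 0 0; 1 0 0 0 0 0 0; 1 0 0 0 0 0 0; 1 0 0 0 0 0 0; 1 0 0 0 0 0 0" --force 10

```text
clock: 8.6
position: [0.4893, 0.0442, 0.1164]
ee_rot: [-0.454, 3.108, 0.0]
force: [-0.0, 1.0, 0.2]
width: 0.504
gripper_force: 0.0
```

>>> send_rows --motion "1 0 0 0 0 0 0; 1 0 0 0 0 0 0; 1 0 0 0 0 0 0"

```text
clock: 8.98
position: [0.4893, 0.0441, 0.1162]
ee_rot: [0.454, -3.109, 0.0]
force: [-0.1, -0.0, 0.5]
width: 0.283
gripper_force: 10.0
```

Run:
```python
from h import *
rep()
ps=(-.108,.068)
prev=0
for a in (.15,.3,.45,.6,.75,.85):
    f=lambda t:np.array([-.046-.062*np.cos(t),.068+.062*np.sin(t)])
    d=f(a)-f(prev);xy=RD@[d[0],0];print(a,xy.round(4),d[1].round(4));prev=a
print("slide",(RD@[0,-.06]).round(4))
```

```text
t 8.975 tcp [0.4893 0.0441 0.1162] dock [-0.1085  0.119 ] yaw err deg 0.1 tilt [-0. -0. -1.] F [-0.1 -0.   0.5] w 0.28348622952556063 j [-0.45  0.47  0.33  2.1  -0.26  0.61  1.93]
0.15 [0.0007 0.0002] 0.0093
0.3 [0.002  0.0006] 0.0091
0.45 [0.0033 0.001 ] 0.0086
0.6 [0.0045 0.0013] 0.008
0.75 [0.0056 0.0017] 0.0073
0.85 [0.0043 0.0013] 0.0043
slide [ 0.0172 -0.0575]
```

Gripped: the opening reads 26 mm. Now lift along the arc.

>>> send_rows --motion "1 0.0007 0.0002 0.0093 0 0 0; 1 0.002 0.0006 0.0091 0 0 0; 1 0.0033 0.001 0.0086 0 0 0; 1 0.0045 0.0013 0.008 0 0 0; 1 0.0056 0.0017 0.0073 0 0 0"

```text
clock: 9.6
position: [0.5054, 0.0489, 0.1591]
ee_rot: [0.453, -3.108, -0.0]
force: [-0.5, -1.0, -3.1]
width: 0.281
gripper_force: 10.0
```

>>> send_rows --motion "1 0.0043 0.0013 0.0043 0 0 0; 1 0 0 0 0 0 0"

```text
clock: 9.85
position: [0.5102, 0.0503, 0.1633]
ee_rot: [-0.453, 3.108, 0.0]
force: [-4.1, -0.4, 6.7]
width: 0.28
gripper_force: 10.0
```

Run:
```python
from h import *
rep()
p,_=arm.get_image("scene");cv2.imwrite("pics/s3.png",cv2.resize(p[150:320,220:420],None,fx=3.5,fy=3.5,interpolation=cv2.INTER_CUBIC))
M=arm.camera_model("wrist");q,d=arm.get_image("wrist");print(red(q))
print(proj(M,arm.observe()["position"]-[0,0,.047]))
```

```text
t 9.85 tcp [0.5102 0.0503 0.1633] dock [-0.0867  0.119 ] yaw err deg 0.1 tilt [ 0.001  0.    -1.   ] F [-4.1 -0.4  6.7] w 0.27958330785095376 j [-0.48  0.42  0.37  2.02 -0.22  0.74  1.88]
[(array([316.88086643, 259.77737665]), array([ 290,  236,   55,   48, 2493], dtype=int32))]
(np.float64(318.09411246267643), np.float64(269.23922212107175))
```

View pics/s3.png

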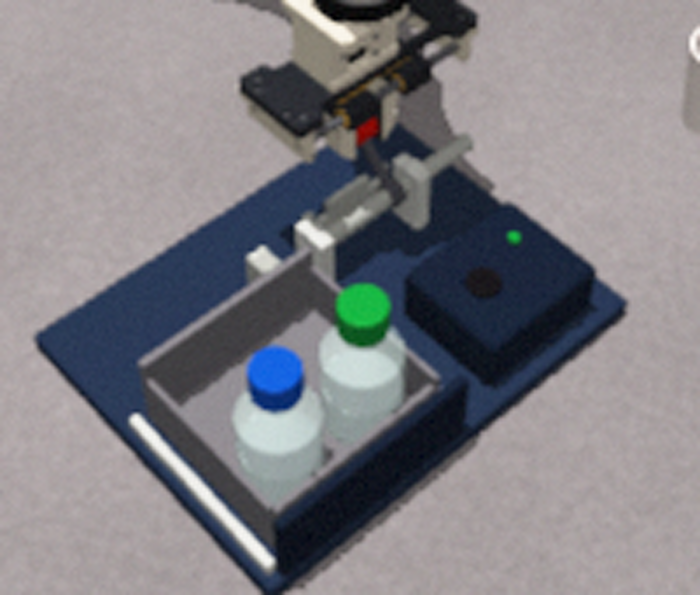

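The scene crop shows the knob held and lifted at (368,130), clear of the plate, with the tray home. Now slide the bolt.

>>> send_rows --motion "1 0.0029 -0.0096 0 0 0 0; 1 0.0029 -0.0096 0 0 0 0; 1 0.0028 -0.0095 0 0 0 0; 1 0.0029 -0.0096 0 0 0 0; 1 0.0028 -0.0095 0 0 0 0"

```text
clock: 10.58
position: [0.5244, 0.0017, 0.1629]
ee_rot: [-0.453, 3.108, -0.0]
force: [-2.1, 1.5, 5.0]
width: 0.28
gripper_force: 10.0
```

>>> send_rows --motion "1 0.0028 -0.0094 0 0 0 0; 1 0 0 0 0 0 0"

```text
clock: 10.82
position: [0.5274, -0.0084, 0.1629]
ee_rot: [-0.451, 3.108, -0.002]
force: [0.1, -1.5, 3.1]
width: 0.279
gripper_force: 10.0
```

```bash
python3 -c "
from h import *
rep((-.0869,.0595,.1633))"
```

```text
t 10.825 tcp [ 0.5274 -0.0084  0.1629] dock [-0.0871  0.0578] yaw err deg 0.19 tilt [ 0.001 -0.001 -1.   ] F [ 0.1 -1.5  3.1] w 0.2788724028587876 j [-0.36  0.44  0.37  1.98 -0.23  0.76  2.  ]
delta to (-0.0869, 0.0595, 0.1633) [-0.0003  0.0017  0.0004]
```

>>> send_rows --motion "1 0 0 0 0 0 0; 1 0 0 0 0 0 0"

```text
clock: 11.08
position: [0.527, -0.0069, 0.1629]
ee_rot: [-0.454, 3.108, -0.0]
force: [0.1, -2.1, 1.4]
width: 0.285
gripper_force: 10.0
```

```bash
python3 -c "
from h import *
rep((-.0869,.0595,.1633))
M=arm.camera_model('wrist');q,d=arm.get_image('wrist');cv2.imwrite('pics/w4.png',q)
print([proj(M,np.r_[w(-.068,y),z]) for y,z in((.06,.078),(.06,.063),(.12,.078))])"
```

```text
t 11.075 tcp [ 0.527  -0.0069  0.1629] dock [-0.087   0.0593] yaw err deg 0.09 tilt [ 0. -0. -1.] F [ 0.1 -2.1  1.4] w 0.2848809456912443 j [-0.37  0.44  0.37  1.98 -0.23  0.76  2.  ]
delta to (-0.0869, 0.0595, 0.1633) [0.0001 0.0003 0.0004]
[(np.float64(319.15853029367617), np.float64(264.87454165690417)), (np.float64(319.01748947994383), np.float64(253.6229025141762)), (np.float64(414.3015044419958), np.float64(264.7092727270664))]
```

View pics/w4.png

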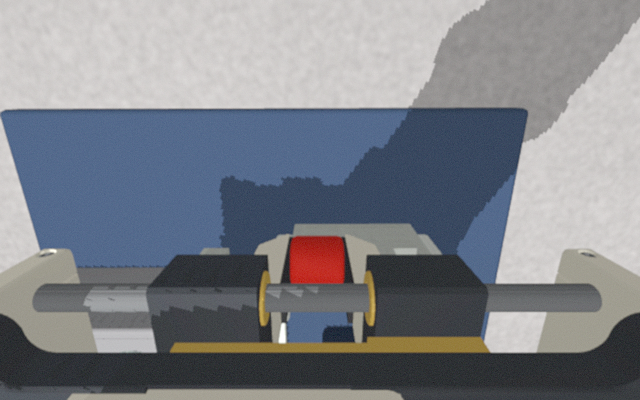

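The wrist view shows the knob at (317,260) between the pads, and what may be notch A as a light gap at about (405,250). I'll check this against the notch position.

Run:
```python
from h import *
M=arm.camera_model("wrist");q=cv2.imread("pics/w4.png")
for n,u,v,z in(("FL",527,110,.02),("FR",3,112,.02),("gapL",393,250,.078),("gapR",418,250,.078),("gapL",393,250,.063),("gapR",418,250,.063)):
    print(n,z,toD(onz(M,u,v,z)).round(4))
for n,y in(("A",.12),("B",.06),("e1",.043),("e2",.135)):
    print(n,[tuple(np.round(proj(M,np.r_[w(x,y),z]),0)) for x,z in((-.071,.078),(-.065,.078),(-.071,.063),(-.071,.02))])
cv2.imwrite("pics/w4c.png",cv2.resize(q[210:275,230:480],None,fx=3.2,fy=3.2,interpolation=cv2.INTER_CUBIC))
```

```text
FL 0.02 [-0.1597  0.2095]
FR 0.02 [-0.1592 -0.1671]
gapL 0.078 [-0.0783  0.1059]
gapR 0.078 [-0.0783  0.1214]
gapL 0.063 [-0.0706  0.1099]
gapR 0.063 [-0.0706  0.1267]
A [(np.float64(415.0), np.float64(260.0)), (np.float64(414.0), np.float64(269.0)), (np.float64(408.0), np.float64(249.0)), (np.float64(393.0), np.float64(225.0))]
B [(np.float64(319.0), np.float64(261.0)), (np.float64(319.0), np.float64(269.0)), (np.float64(319.0), np.float64(250.0)), (np.float64(319.0), np.float64(225.0))]
e1 [(np.float64(292.0), np.float64(261.0)), (np.float64(292.0), np.float64(269.0)), (np.float64(294.0), np.float64(250.0)), (np.float64(297.0), np.float64(225.0))]
e2 [(np.float64(439.0), np.float64(260.0)), (np.float64(437.0), np.float64(269.0)), (np.float64(430.0), np.float64(249.0)), (np.float64(412.0), np.float64(225.0))]
```

View pics/w4c.png

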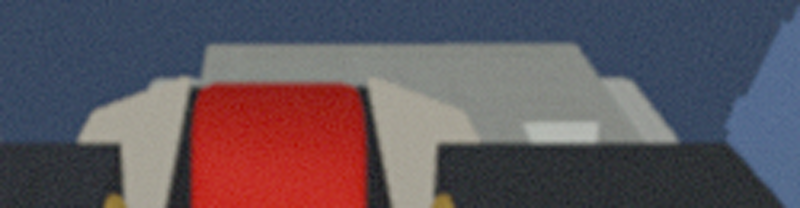

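In my dock frame notch A sits at y≈118.3 mm, so notch B is at 58.3 mm. I'll shift 1 mm towards it and lower along the arc.

>>> send_rows --motion "1 0.0003 -0.001 0 0 0 0; 1 -0.0043 -0.0013 -0.0043 0 0 0; 1 -0.0056 -0.0017 -0.0073 0 0 0; 1 0 0 0 0 0 0"

```text
clock: 11.62
position: [0.5166, -0.0108, 0.1504]
ee_rot: [0.454, -3.108, -0.0]
force: [3.4, 2.0, -4.5]
width: 0.28
gripper_force: 10.0
```

>>> send_rows --motion "1 -0.0045 -0.0013 -0.008 0 0 0; 1 -0.0033 -0.001 -0.0086 0 0 0; 1 0 0 0 0 0 0"

```text
clock: 12.0
position: [0.5091, -0.0134, 0.1339]
ee_rot: [0.453, -3.108, 0.0]
force: [1.3, 1.5, -4.2]
width: 0.284
gripper_force: 10.0
```

>>> send_rows --motion "1 -0.002 -0.0006 -0.0091 0 0 0; 1 -0.0007 -0.0002 -0.0088 0 0 0; 1 0 0 0 0 0 0; 1 0 0 0 0 0 0"

```text
clock: 12.5
position: [0.5066, -0.0142, 0.1163]
ee_rot: [0.453, -3.108, 0.0]
force: [1.1, 0.8, -2.3]
width: 0.284
gripper_force: 10.0
```

```bash
python3 -c "
from h import *
rep((-.1085,.0583,.1162))"
```

```text
t 12.5 tcp [ 0.5066 -0.0142  0.1163] dock [-0.1086  0.0581] yaw err deg 0.11 tilt [-0. -0. -1.] F [ 1.1  0.8 -2.3] w 0.2837009564089576 j [-0.33  0.49  0.34  2.07 -0.27  0.63  2.05]
delta to (-0.1085, 0.0583, 0.1162) [ 0.0001  0.0002 -0.0001]
```

>>> send_rows --motion "0 0 0 0 0 0 0; 0 0 0 0 0 0 0; 0 0 0 0 0 0 0; 0 0 0 0 0 0 0; 0 0 0 0 0 0 0"

```text
clock: 13.12
position: [0.5067, -0.0141, 0.1168]
ee_rot: [-0.453, 3.109, 0.0]
force: [-0.3, -0.3, -0.2]
width: 0.778
gripper_force: 0.0
```

>>> send_rows --motion "0 0 0 0.01 0 0 0; 0 0 0 0.03 0 0 0; 0 0 0 0.04 0 0 0; 0 -0.02 0.05 0.05 0 0 0; 0 -0.02 0.06 0.03 0 0 0"

```text
clock: 13.75
position: [0.4721, 0.0819, 0.2687]
ee_rot: [-0.448, 3.106, 0.0]
force: [1.0, 1.1, -0.1]
width: 0.999
gripper_force: 0.0
```

>>> send_rows --motion "0 -0.02 0.06 0 0 0 0; 0 -0.02 0.06 0 0 0 0; 0 -0.02 0.06 0 0 0 0; 0 0 0.04 0 0 0 0; 0 0 0 0 0 0 0"

```text
clock: 14.38
position: [0.4116, 0.3032, 0.2665]
ee_rot: [-0.462, 3.107, 0.002]
force: [0.9, -0.4, 0.0]
width: 0.998
gripper_force: 0.0
```

Run:
```python
from h import *
rep()
pt,_=arm.get_image("top");T=arm.camera_model("top");ps,_=arm.get_image("scene");S=arm.camera_model("scene")
a=cv2.resize(pt[100:250,245:410],None,fx=3.2,fy=3.2,interpolation=cv2.INTER_CUBIC);b=cv2.resize(ps[150:320,260:400],None,fx=480/170,fy=480/170,interpolation=cv2.INTER_CUBIC)[:,:270]
cv2.imwrite("pics/end.png",np.hstack([a,b[:480]]))
b=red(pt,(240,100,420,260));c=red(ps,(220,150,400,320));print(b,c)
K=tri([ray(T,*b[0][0]),ray(S,*c[0][0])]);print(K,toD(K))
```

```text
t 14.375 tcp [0.4116 0.3032 0.2665] dock [-0.1084  0.3895] yaw err deg -0.2 tilt [ 0.     0.001 -1.   ] F [ 0.9 -0.4  0. ] w 0.9979855659700523 j [-0.96  0.27  0.28  1.9  -0.09  0.98  1.22]
[(array([324.140625, 209.75    ]), array([320, 206,  10,   9,  64], dtype=int32))] [(array([301.79220779, 202.97402597]), array([297, 198,  11,  11,  77], dtype=int32))]
[ 0.50570477 -0.01306179  0.06862317] [-0.10919323  0.05953054]
```

View pics/end.png

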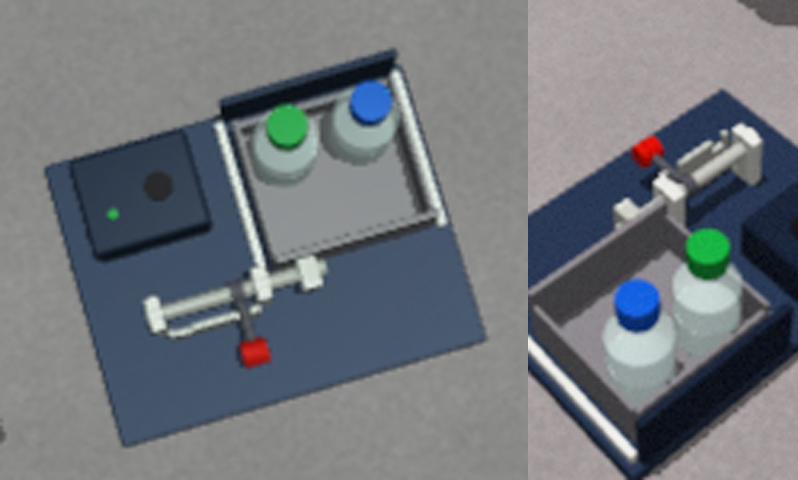

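The rod passes through the staple at (312,272) and sticks out beyond it. The knob at (255,352) measures z=0.0686, so the handle is level in notch B, and the tray is home.

```bash
python3 -c "
from cell import arm
print(arm.sign_off())"
```

```text
the job is handed in; nothing more can be done
None
```

The tray is home, the bolt is thrown through the staple with its handle down in the other notch, the bystanders were not touched, and the job was handed in at about 14.5 s of the 54 s allowed.

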